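# Fold out the crank grip and crank the bench clamp snug

## Task

Fold the crank's grip up from its flat stowed position until it stands fully upright, then use it to crank the bench clamp clockwise, as seen from above, until the jaws hold the piece of box section square and snug: tight enough that you clearly feel the crank stiffen, but not forced, because overtightening dents the thin-walled section. Then let go, leaving the grip upright and the loose bushings and the spanner undisturbed.

Things in the scene. Friction and masses are not known exactly. Their poses are not given: they have to be found in the camera images.
- bench_clamp: grey cast rack-and-pinion bench clamp fixed to the bench. Origin on the crank's vertical turning axis at bench level, z up. Its square gearbox (98 mm square on a 130 mm square, 12 mm thick foot, top 66 mm high) is centred there; from it a flat bed 90 mm wide, top 20 mm above the bench, runs 225 mm out along +y and carries the two jaws.
- crank_axis (a point): point on the crank's vertical turning axis, 96 mm above the bench, level with fold_pin. The steel crank arm is 14 mm wide, its top 82 mm above the bench; a nut on the axis reaches 86 mm. Clockwise from above closes the jaw, 75 mm a turn. Turning freely takes about 6 N at the grip (0.45 N m of friction, which also holds the crank where left; less shows while paused). A fifth to six tenths of a turn is needed.
- fold_pin (a point): centre of the fold hinge at the outer end of the crank arm, 75 mm from crank_axis and 96 mm above the bench; the hinge pin lies level and square to the arm (tangential), between two steel cheeks 34 mm over their outsides that reach 104 mm above the bench.
- grip_end (a point): free end of the grip, on its centre line, 78 mm from fold_pin. The grip is a black barrel 18 mm thick, spinning freely on its stem, from 14 to 76 mm from the pin. Stowed, it lies level over the crank arm, pointing from the pin in to the axis, centre line 96 mm above the bench and 14 mm above the arm, so that fingers can straddle it; upright it reaches 174 mm above the bench.
- grip_fold (a joint): fold angle of the grip: 0 stowed flat along the arm, 1.57 rad fully upright at its stop (free end swings up and outward about fold_pin). A stiff hinge (0.1 N m) that stays where it is left.
- moving_jaw: sliding jaw, 80 mm wide, 38 mm high; origin at the lower middle of its gripping face, on the bed; it moves along the clamp's +y to the heel jaw. When both jaws bear, jaw force rises roughly 20 N per 0.1 rad of crank, and the push at the grip 1.6 N per 10 N of jaw force. Snug is 8 to 34 N at the jaw: 1.5 to 5 N more push than free turning. Over 45 N dents the section.
- heel_jaw: heel jaw farther out along the bed, 80 mm wide, 38 mm high, bolted down at a setting that differs each time; origin at its lower middle on the bed, on the side toward the moving jaw. Its steel face plate is packed out with shims and so stands 0 to 4 mm nearer the moving jaw than the origin, by an amount that differs each time and is not measured.
- box_section: workpiece: loose dark offcut of steel box section 40 x 110 x 30 mm, 0.28 kg, lying between the jaws on the bed, not quite square to them, its 40 mm width across the jaws. Origin at the centre of its underside, x along the 40 mm width, y along its length.
- bushing_1: bystander: loose brass bushing 32 mm in diameter, 28 mm high, on the bench on the robot's side of the gearbox; leave alone. Origin at the centre of its underside.
- bushing_2: bystander: loose steel bushing 42 mm in diameter, 14 mm high, on the bench behind the gearbox; leave alone. Origin at the centre of its underside.
- spanner_3: bystander: loose spanner 136 x 26 x 8 mm on the bench to the right of the gearbox; leave alone. Origin at the centre of its underside.
Not all that is in view belongs to the job. What is shaped like the box_section but white is not meant.

How it is judged (in metres and radians):
On the way, in this order (a step that is already met when the one before it is completed fails the run):
1. the grip is folded up to its upright stop (value of joint grip_fold above 1.47 rad), for 0.2 s.
2. the crank has been turned until both jaws bear on the piece (contact force between moving_jaw and box_section above 8 N and contact force between heel_jaw and box_section above 6 N), for 0.2 s.
At the end, for the whole second after the job is handed in: the piece lies flat on the bed, at rest and square to the jaws within 0.04 rad, held between both jaws with 8 to 34 N at the moving jaw (over 6 N at the heel jaw), and the grip stands upright (fold angle over 1.4 rad) (all of step 2 and contact force between moving_jaw and box_section below 34 N and value of joint grip_fold above 1.4 rad and angle between the x axis of box_section and the y axis of moving_jaw, either way round below 0.04 rad and z of box_section in the frame of bench_clamp between 0.014 and 0.026 m and linear speed of box_section below 0.02 m/s); the robot touches nothing.
It fails at once if the moving jaw presses on the piece with more than 45 N (contact force between moving_jaw and box_section above 45 N).
It fails at once if a bushing or the spanner is moved by more than 20 mm (distance of any of bushing_1, bushing_2, spanner_3 from where it was at the start of the episode above 0.02 m).
It also fails if it takes over 70 s, if anything falls off the work surface, if the arm or the gripper's body presses on something with over 40 N, if the wrist force passes 120 N, or if a joint passes its speed limit or range.

## Robot

A 6-joint arm with a two-finger parallel gripper is mounted at the origin on a cart in front of the work surface, level with it; the furniture and walls round the work are solid. World frame = base frame: x ahead of the robot, y to its left, z up, the work surface at z = 0. Lengths are in mm, angles in degrees, forces in N, time in s.
With the tool pointing down it reaches from about 350 to 850 mm from the base axis. Payload 8.1 kg.
Tool frame: the origin (TCP) lies on the centre line of the jaws, within the pads' length; the fingertips stand 19 mm ahead of it and the grasp point (between the pads) is the TCP; z points along the fingers, y is the direction in which the jaws open and shut (so a half turn about z gives the same grasp; the last joint's range is limited). The gripper opens to 85 mm and grips with 20 to 120 N. Pads are 22 mm wide; open, the fingers measure 114 mm over their backs; the gripper's body (76 mm by 85 mm) begins 54 mm behind the grasp point. The pads swing forward as they close: fully open they stand 13 mm farther back than shut.
Start: joints at [64.034, 7.471, 85.268, -0, 87.261, -4.893], TCP at [215.717, 559.885, 250.292] pointing down, gripper open.
Joint ranges: [-169.43, 169.43], [-51.17, 129.36], [1.28, 143.12], [-76.62, 256.62], [0, 156.53], [-152.29, 152.29]. Speed limits (degrees/s): [136.94, 136.94, 159.86, 180, 180, 180].

## Interface

Orientations are given as [roll, pitch, yaw] about the fixed x, y, z axes, in that order (R = Rz(yaw) Ry(pitch) Rx(roll)).
In Python, from bench import r, viewer gives the robot as it stands.
- The arm moves only by the tool carry_out, never from a script. Its argument "commands" is a list that holds one entry, the list of rows, each a list of 7 numbers: the finger opening in mm, from 0 to 85.4, then the shift along the tool's x, y, z in mm, then the turn, a rotation vector about the tool's x, y, z in degrees. A call has 1 to 5 rows; each row is the pose to reach, as a shift and turn from the pose commanded when the call began, along the tool's axes at that moment; what a row does not reach only later rows make up. A row lasts 1/8 s, in which the tool goes at most 62.5 mm and 10.7 degrees, less where a joint would pass 70% of its speed; a pose out of reach is approached as far as the arm can. A call with a gripper value outside its range is refused whole. The fingers move at their own pace and stop on an object; "grip_force" is the grip in N (left out, the last holds). Time passes only in rows, so rows that repeat a pose let the fingers close. It gives the time, the measured TCP pose, the force and the opening at its end, in the units of the state.
- r.sense(): the state, without advancing time (a new reading comes with each control period).
- viewer.snapshot(name): name is "scene" or "top" or "wrist"; returns the picture (480x640x3 uint8, red, green, blue); there is no depth.
- viewer.calibration(name): a dict with "camera_matrix" (3x3 intrinsics, pixels), "rvec" (rotation vector, rad) and "tvec" (3), from world to camera coordinates, as OpenCV has them. Camera axes: x right, y down, z forward; pixel columns grow to the right and rows downward; lengths in mm; the calibration is good to about 2 mm. A picture is of the moment at which its call begins: read the wrist's pose just before it. calibration takes no time and is no camera call; for the wrist camera it gives the pose at the moment of the call.
- r.hand_in(): hands the job in, once; it reports no verdict.
The state is a dict: "time": time; "joint_pos": joint angles; "qd": joint speeds; "joint_efforts": joint torques, N m; "tool_pos": TCP position; "tcp_rot": TCP orientation; "ft_force": force on the tool from outside, world axes, zero at the start; "wrist_torque": the same for the moment, N m; "finger_gap": finger opening in mm.
Only numpy, scipy, OpenCV 4.12 (cv2) and the standard library are available. Lean on these libraries where they do the work, as an engineer would, in place of code of your own. Each camera call takes 0.05 s, during which the arm holds its last target. There are 200 camera calls.

## Working session

There is one attempt and no reset: what is moved stays moved. The work goes in short steps, Python scripts to look and compute and a tool call to move; the robot and the scene stay as the last step left them, time stands still between calls to the robot, and variables do not carry over. Pictures are saved under pics/ and viewed, about 8 in all and at most 12, crops included, and the job is handed in when it is done.

Besides the shell and the picture viewer there is one more tool, called after "Call:" as name(argument=value, ...) on one line, values as JSON. carry_out: Moves the arm, as the interface text tells. Its arguments: {"type":"object","properties":{"commands":{"type":"array","items":{"type":"array","items":{"type":"array","items":{"type":"number"}}}},"grip_force":{"type":"number"}},"required":["commands"]}

```bash
mkdir -p pics; ls
python3 - <<'E'
from bench import r, viewer
import cv2
print(r.sense())
for n in ("scene","top"):
    im=viewer.snapshot(n); cv2.imwrite(f"pics/{n}0.png",im[:,:,::-1]); print(n,viewer.calibration(n))
E
```

```text
pics
{'time': 0.0, 'joint_pos': array([ 6.40345465e+01,  7.51343458e+00,  8.53307257e+01,  1.11686097e-03,
        8.72623672e+01, -4.89362170e+00]), 'qd': array([ 0.03798342, -0.02230404, -0.09056752, -0.06112972, -0.00392219,
       -0.0588886 ]), 'joint_efforts': array([ 7.88219004e-04, -5.69412410e+01, -5.00556958e+01, -3.47015430e-05,
        1.50467036e-02,  6.47454067e-05]), 'tool_pos': array([215.46956179, 559.41093621, 249.24799459]), 'tcp_rot': array([-1.79893956e+02, -1.01988525e-02,  1.58928104e+02]), 'ft_force': array([ 0.15965691,  0.87543872, -0.1417037 ]), 'wrist_torque': array([ 1.81246556e-02,  2.82854486e-02, -9.51054567e-05]), 'finger_gap': 84.95422424420585}
scene {'camera_matrix': array([[520.27223235,   0.        , 315.32584839],
       [  0.        , 520.27223235, 245.85636318],
       [  0.        ,   0.        ,   1.        ]]), 'rvec': array([ 2.13958426, -1.04146325,  0.43631596]), 'tvec': array([-431.40973661,  271.82818948,  669.41953115])}
top {'camera_matrix': array([[582.03908901,   0.        , 319.93012411],
       [  0.        , 582.03908901, 241.35786746],
       [  0.        ,   0.        ,   1.        ]]), 'rvec': array([ 2.12998416, -2.12977033,  0.13374232]), 'tvec': array([-131.54382511,  504.76910145,  955.22309724])}
```

View pics/scene0.png

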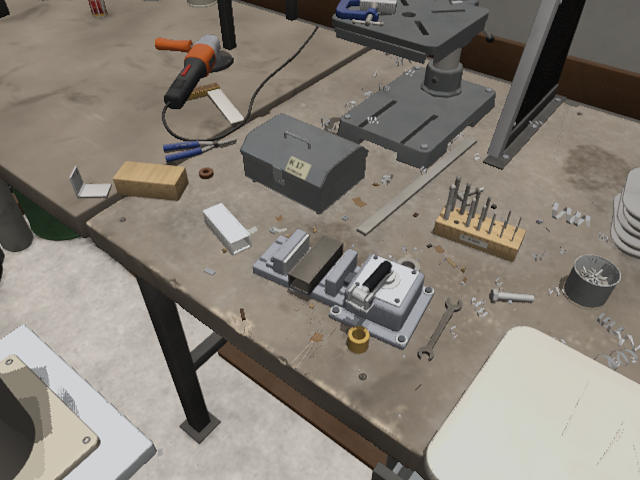

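View pics/top0.png

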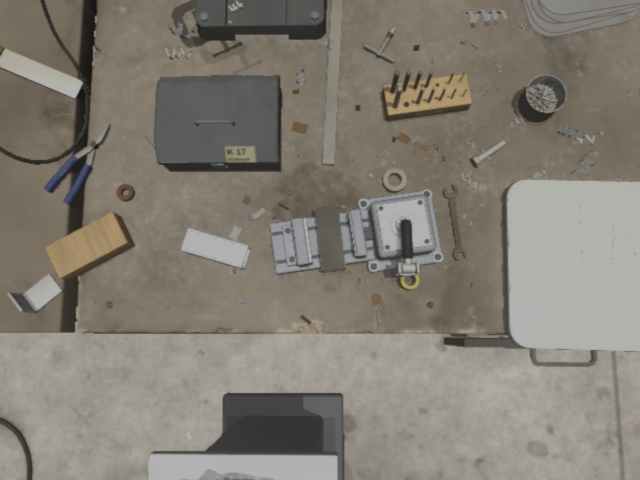

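The grip lies stowed over the arm, which points towards the robot (top view: hinge about (407,266), axis about (404,228)). The bed runs left, along world +y. I'll enlarge that area.

```bash
cat > h.py <<'E'
import numpy as np, cv2
from bench import r, viewer
def ray(c,uv):
    R,_=cv2.Rodrigues(c["rvec"]); C=-R.T@c["tvec"].ravel()
    p=cv2.undistortPoints(np.array([[uv]],float),c["camera_matrix"],None)[0,0]
    return C,R.T@np.array([p[0],p[1],1.])
def onz(c,uv,z):
    C,d=ray(c,uv); return (C+d*(z-C[2])/d[2])
def proj(c,P):
    return cv2.projectPoints(np.array(P,float).reshape(-1,3),c["rvec"],c["tvec"],c["camera_matrix"],None)[0][:,0]
def two(rs):
    A=0;b=0
    for C,d in rs:
        d=d/np.linalg.norm(d);M=np.eye(3)-np.outer(d,d);A=A+M;b=b+M@C
    return np.linalg.solve(A,b)
E
python3 - <<'E'
from h import *
im=cv2.imread("pics/top0.png")[180:300,260:460]; a=cv2.resize(im,None,fx=4,fy=4,interpolation=cv2.INTER_CUBIC)
cv2.imwrite("pics/c1.png",a)
E
```

```text
(no output)
```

View pics/c1.png

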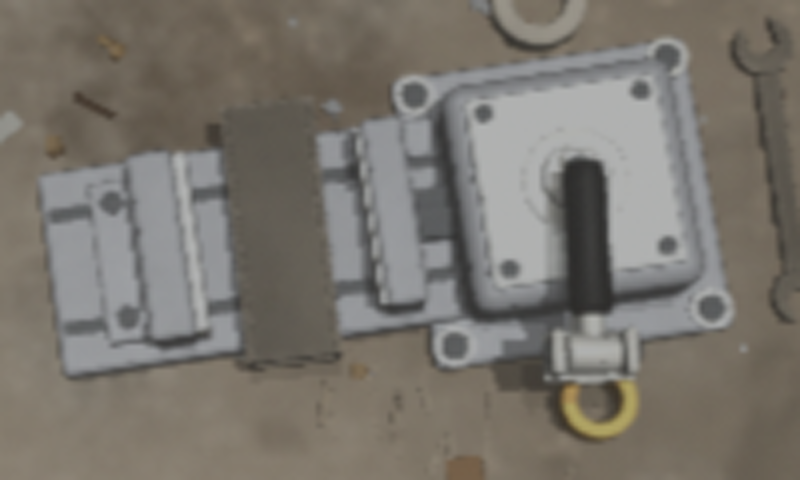

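The crop shows the hinge cheeks centred at about (597,354), the grip from (585,158) to (590,312), the foot bolts at (414,95), (667,55), (712,307), (455,346), and the box section and jaws to the left.

Run:
```python
from h import *
c=viewer.calibration("top")
f=lambda u,v,z: onz(c,(260+(u+.5)/4-.5,180+(v+.5)/4-.5),z)
B=np.array([f(*p,14) for p in [(414,95),(667,55),(712,307),(455,346)]]);ax=B.mean(0)
print("bolts",B.round(1),"axis",ax.round(1))
e=[np.degrees(np.arctan2(*(B[a]-B[b])[[1,0]])) for a,b in[(0,1),(3,2)]]; print("clamp +y heading",e)
e=[np.degrees(np.arctan2(*(B[a]-B[b])[[1,0]])) for a,b in[(0,3),(1,2)]]; print("clamp +x heading",e)
print("pin",f(597,353,100).round(1),"gripend",f(585,158,100).round(1),"griproot", f(590,312,96).round(1))
print("nut",f(565,176,86).round(1))
print("cheek L/R ends",f(553,355,98).round(1),f(639,352,98).round(1))
h=ax; 
for n,p,z in [("mj face top",(362,135),58),("mj face b",(382,303),58),("heel face t",(180,155),58),("heel b",(205,330),58),("box c",[(225,108),(315,100),(340,352),(245,362)],50)]:
    print(n,[f(*q,z).round(1)[:2] for q in (p if isinstance(p,list) else [p])])
# scene-view: project guesses
```

```text
bolts [[ 575.7 -206.7   14. ]
 [ 593.2 -317.8   14. ]
 [ 481.6 -334.3   14. ]
 [ 464.8 -223.4   14. ]] axis [ 528.8 -270.5   14. ]
clamp +y heading [np.float64(98.96931786076902), np.float64(98.63006291005425)]
clamp +x heading [np.float64(8.553079764983847), np.float64(8.414029851063662)]
pin [ 452.5 -273.6  100. ] gripend [ 530.7 -270.4  100. ] griproot [ 469.3 -271.7   96. ]
nut [ 526.  -263.9   86. ]
cheek L/R ends [ 451.9 -256.5   98. ] [ 453.1 -290.4   98. ]
mj face top [array([ 548.9, -182.6])]
mj face b [array([ 477.9, -190.5])]
heel face t [array([ 540.6, -106.3])]
heel b [array([ 466.7, -117.1])]
box c [array([ 562.4, -124.8]), array([ 565.7, -163. ]), array([ 458.3, -173.1]), array([ 454.2, -133.5])]
```

```bash
cat >> h.py <<'E'
from scipy.spatial.transform import Rotation as Rn
import json
def plan(wps,start=None,opening=50):
    """wps: rows of (x,y,z,yaw), tool down. Prints calls of 5 rows; keeps the commanded pose in cmd.json."""
    cur=start or json.load(open("cmd.json"))
    rot=lambda y: Rn.from_euler("xyz",[180,0,y],degrees=True)
    for i in range(0,len(wps),5):
        R0=rot(cur[3]);P0=np.array(cur[:3]);rows=[]
        for w in wps[i:i+5]:
            s=np.round(R0.inv().apply(np.array(w[:3])-P0),1); t=round(-(w[3]-cur[3]),1)
            rows.append([opening,*s.tolist(),0,0,t])
        P=P0+R0.apply(rows[-1][1:4]); cur=[*P.tolist(),cur[3]-rows[-1][6]]
        print(json.dumps([rows]))
    json.dump(cur,open("cmd.json","w")); print("end",np.round(cur,1))
def lin(a,b,n): return [list(x) for x in np.linspace(a,b,n+1)[1:]]
E
python3 - <<'E'
from h import *
s=[215.717,559.885,250.292,158.93]
plan(lin(s,[497,-272,200,181.7],20),s,50)
E
```

```text
[[[50, -28.1, -33.8, 2.5, 0, 0, -1.1], [50, -56.2, -67.5, 5.0, 0, 0, -2.3], [50, -84.2, -101.3, 7.5, 0, 0, -3.4], [50, -112.3, -135.0, 10.1, 0, 0, -4.6], [50, -140.4, -168.8, 12.6, 0, 0, -5.7]]]
[[[50, -24.6, -36.4, 2.5, 0, 0, -1.1], [50, -49.2, -72.7, 5.0, 0, 0, -2.3], [50, -73.7, -109.1, 7.5, 0, 0, -3.4], [50, -98.3, -145.5, 10.0, 0, 0, -4.5], [50, -122.9, -181.9, 12.5, 0, 0, -5.7]]]
[[[50, -20.9, -38.6, 2.6, 0, 0, -1.1], [50, -41.7, -77.3, 5.1, 0, 0, -2.3], [50, -62.6, -115.9, 7.6, 0, 0, -3.4], [50, -83.4, -154.5, 10.1, 0, 0, -4.5], [50, -104.3, -193.2, 12.6, 0, 0, -5.7]]]
[[[50, -16.9, -40.5, 2.5, 0, 0, -1.1], [50, -33.8, -81.0, 5.0, 0, 0, -2.3], [50, -50.7, -121.5, 7.6, 0, 0, -3.4], [50, -67.6, -162.1, 10.1, 0, 0, -4.5], [50, -84.5, -202.6, 12.6, 0, 0, -5.7]]]
end [ 497.  -272.   200.   181.7]
```

Call:
carry_out(commands=[[[50,-28,-34,2.5,0,0,-1.1],[50,-56,-67.5,5,0,0,-2.3],[50,-84,-101,7.5,0,0,-3.4],[50,-112,-135,10,0,0,-4.6],[50,-140.4,-168.8,12.6,0,0,-5.7]]], grip_force=20)

```text
time: 0.72
tool_pos: [286.1, 350.4, 237.2]
tcp_rot: [-180.0, -0.0, 164.7]
ft_force: [0.4, 0.3, 0.7]
finger_gap: 49.9
```

Call:
carry_out(commands=[[[50,-24.6,-36.4,2.5,0,0,-1.1],[50,-49.2,-72.7,5,0,0,-2.3],[50,-73.7,-109,7.5,0,0,-3.4],[50,-98.3,-145.5,10,0,0,-4.5],[50,-122.9,-181.9,12.5,0,0,-5.7]]])

```text
time: 1.35
tool_pos: [356.4, 142.5, 224.9]
tcp_rot: [-180.0, -0.0, 170.4]
ft_force: [0.4, 0.3, 0.2]
finger_gap: 50.1
```

Call:
carry_out(commands=[[[50,-20.9,-38.6,2.6,0,0,-1.1],[50,-41.7,-77.3,5.1,0,0,-2.3],[50,-62.6,-116,7.6,0,0,-3.4],[50,-83.4,-154.5,10,0,0,-4.5],[50,-104.3,-193.2,12.6,0,0,-5.7]]])

```text
time: 1.98
tool_pos: [426.7, -65.5, 212.3]
tcp_rot: [180.0, -0.0, 176.0]
ft_force: [1.1, -0.2, 0.4]
finger_gap: 50.0
```

Call:
carry_out(commands=[[[50,-16.9,-40.5,2.5,0,0,-1.1],[50,-33.8,-81,5,0,0,-2.3],[50,-50.7,-121.5,7.6,0,0,-3.4],[50,-67.6,-162,10,0,0,-4.5],[50,-84.5,-202.6,12.6,0,0,-5.7]]])

```text
time: 2.6
tool_pos: [497.0, -273.3, 199.4]
tcp_rot: [180.0, -0.0, -178.2]
ft_force: [1.0, 0.2, 0.5]
finger_gap: 50.0
```

Run:
```python
from h import *
c=viewer.calibration("wrist"); im=viewer.snapshot("wrist"); cv2.imwrite("pics/w1.png",im[:,:,::-1])
s=r.sense(); print({k:np.round(s[k],2) for k in("time","joint_pos","tool_pos","tcp_rot","ft_force","finger_gap")})
P=[[452.5,-273.6,96],[530.7,-270.4,96],[528.8,-270.5,86]]
print(proj(c,P).round(0)); cv2.imwrite("c.png",im)
np.save("wc.npy",c,allow_pickle=True)
```

```text
{'time': np.float64(2.65), 'joint_pos': array([-3.4260e+01,  4.4600e+00,  9.3920e+01, -1.1000e-01,  8.1580e+01,
       -1.2595e+02]), 'tool_pos': array([ 497.41, -277.72,  198.63]), 'tcp_rot': array([-1.7989e+02, -4.0000e-02, -1.7829e+02]), 'ft_force': array([-5.54,  0.63,  0.92]), 'finger_gap': np.float64(50.3)}
[[319. 173.]
 [321. 297.]
 [320. 287.]]
```

View pics/w1.png

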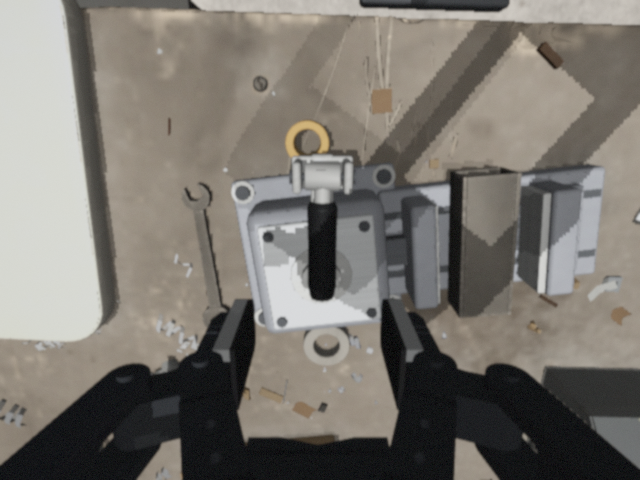

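The wrist view agrees with the measured points to about 3 px: cheeks at (322,176), grip end at (321,298). The fingers at (245,340) and (395,340) straddle the grip line, so I'll go down and grasp.

Call:
carry_out(commands=[[[50,0,0.5,30,0,0,0],[50,0,0.5,60,0,0,0],[50,0,0.5,85,0,0,0],[50,0,0.5,100,0,0,0],[50,0,0.5,100,0,0,0]]])

```text
time: 3.28
tool_pos: [496.0, -270.9, 98.6]
tcp_rot: [179.9, -0.1, -178.3]
ft_force: [0.0, 0.3, 0.5]
finger_gap: 50.3
```

Call:
carry_out(commands=[[[10,0,0,0,0,0,0],[10,0,0,0,0,0,0],[10,0,0,0,0,0,0],[10,0,0,0,0,0,0],[10,0,0,0,0,0,0]]], grip_force=25)

```text
time: 3.9
tool_pos: [497.8, -271.3, 101.3]
tcp_rot: [-180.0, 0.1, -178.3]
ft_force: [0.2, 5.4, 6.4]
finger_gap: 17.2
```

Run:
```python
from h import *
s=r.sense(); print({k:np.round(s[k],2) for k in("time","tool_pos","tcp_rot","ft_force","finger_gap")})
# arc about pin (452.5,-272,96) in vertical plane along heading 1.7
pin=np.array([452.5,-271.6,96]); cmd=[497,-271.5,100,181.7]
h=np.radians(1.7); d0=np.hypot(44.5,4); a0=np.arctan2(4,44.5)
w=[]
for a in np.linspace(a0,np.radians(95),16)[1:]:
    w.append([pin[0]+d0*np.cos(a)*np.cos(h),-271.5+(d0*np.cos(a)-44.5)*np.sin(h),96+d0*np.sin(a),181.7])
plan(w,cmd,10)
```

```text
{'time': np.float64(3.9), 'tool_pos': array([ 497.79, -271.25,  101.3 ]), 'tcp_rot': array([-1.7999e+02,  1.0000e-01, -1.7825e+02]), 'ft_force': array([0.2 , 5.36, 6.43]), 'finger_gap': np.float64(17.22)}
[[[10, 0.7, 0.0, -4.6, 0, 0, -0.0], [10, 1.8, 0.0, -9.2, 0, 0, -0.0], [10, 3.4, 0.0, -13.5, 0, 0, -0.0], [10, 5.5, 0.0, -17.7, 0, 0, -0.0], [10, 8.0, 0.0, -21.7, 0, 0, -0.0]]]
[[[10, 2.8, 0.0, -3.7, 0, 0, -0.0], [10, 6.1, 0.0, -7.0, 0, 0, -0.0], [10, 9.7, 0.0, -10.0, 0, 0, -0.0], [10, 13.5, 0.0, -12.6, 0, 0, -0.0], [10, 17.7, 0.0, -14.8, 0, 0, -0.0]]]
[[[10, 4.3, 0.0, -1.8, 0, 0, -0.0], [10, 8.8, 0.0, -3.0, 0, 0, -0.0], [10, 13.4, 0.0, -3.8, 0, 0, -0.0], [10, 18.0, 0.0, -4.2, 0, 0, -0.0], [10, 22.7, 0.0, -4.0, 0, 0, -0.0]]]
end [ 448.6 -272.9  140.5  181.7]
```

Call:
carry_out(commands=[[[10,0.7,0,-4.6,0,0,0],[10,1.8,0,-9.2,0,0,0],[10,3.4,0,-13.5,0,0,0],[10,5.5,0,-17.7,0,0,0],[10,8,0,-21.7,0,0,0]]])

```text
time: 4.53
tool_pos: [488.6, -271.3, 121.5]
tcp_rot: [180.0, -0.0, -178.3]
ft_force: [3.3, 3.3, -6.8]
finger_gap: 17.2
```

Call:
carry_out(commands=[[[10,2.8,0,-3.7,0,0,0],[10,6.1,0,-7,0,0,0],[10,9.7,0,-10,0,0,0],[10,13.5,0,-12.6,0,0,0],[10,17.7,0,-14.8,0,0,0]]])

```text
time: 5.15
tool_pos: [471.4, -271.9, 136.8]
tcp_rot: [180.0, 0.0, -178.3]
ft_force: [4.8, 5.6, -5.2]
finger_gap: 16.5
```

Call:
carry_out(commands=[[[10,4.3,0,-1.8,0,0,0],[10,8.8,0,-3,0,0,0],[10,13.4,0,-3.8,0,0,0],[10,18,0,-4.2,0,0,0],[10,22.7,0,-4,0,0,0]]])

```text
time: 5.78
tool_pos: [449.7, -272.9, 142.1]
tcp_rot: [-180.0, 0.2, -178.3]
ft_force: [1.9, 6.9, 7.7]
finger_gap: 11.7
```

Run:
```python
from h import *
a=[]
for n in ("scene","wrist"):
    im=viewer.snapshot(n)[:,:,::-1]
    a.append(cv2.resize(im[230:350,250:450],(800,480),interpolation=cv2.INTER_CUBIC) if n=="scene" else im)
    cv2.imwrite(f"pics/{n}2.png",a[-1])
s=r.sense(); print({k:np.round(s[k],2) for k in("time","tool_pos","tcp_rot","ft_force","wrist_torque","finger_gap")})
```

```text
{'time': np.float64(5.88), 'tool_pos': array([ 448.29, -273.43,  141.85]), 'tcp_rot': array([-1.7993e+02,  1.0000e-02, -1.7827e+02]), 'ft_force': array([-1.1 ,  2.65,  3.86]), 'wrist_torque': array([0.53, 0.28, 0.07]), 'finger_gap': np.float64(10.26)}
```

View pics/scene2.png

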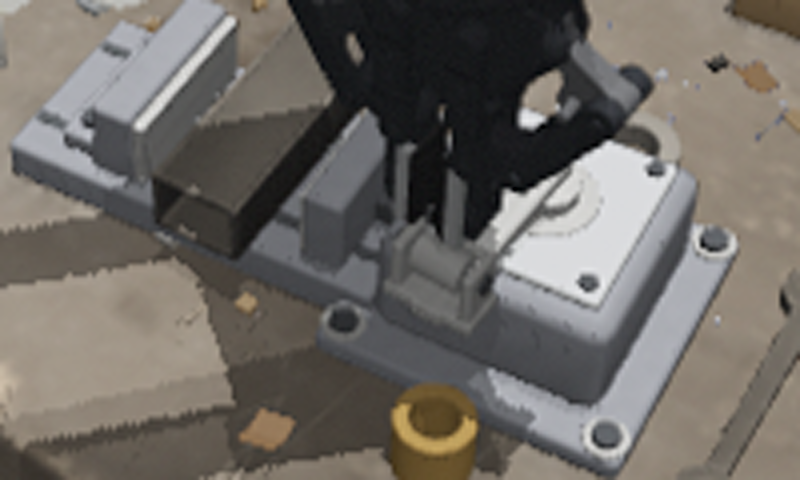

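The gap has closed to about 10 mm, so the barrel slipped out of the pads. The scene crop shows the gripper over the hinge and hides the grip. I'll check the wrist view.

View pics/wrist2.png

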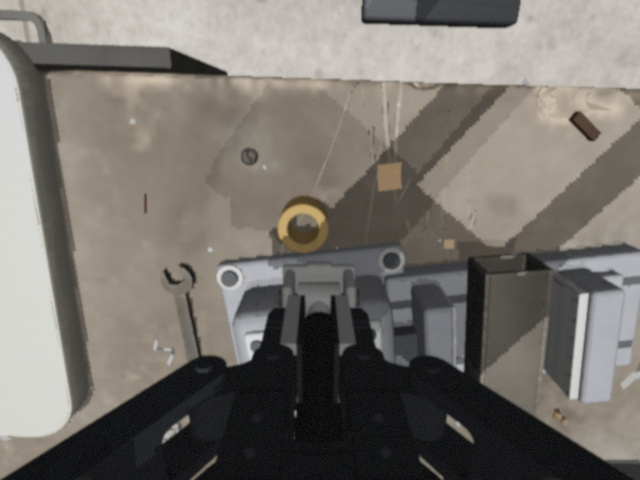

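Call:
carry_out(commands=[[[40,0,0,0,0,0,0],[40,0,0,0,0,0,0],[40,0,0,0,0,0,0],[40,0,0,-35,0,0,0],[40,0,0,-70,0,0,0]]])

```text
time: 6.5
tool_pos: [448.1, -272.8, 210.7]
tcp_rot: [180.0, -0.1, -178.3]
ft_force: [0.3, 1.3, 1.3]
finger_gap: 40.0
```

Run:
```python
from h import *
s=r.sense(); print({k:np.round(s[k],2) for k in("time","tool_pos","tcp_rot","ft_force","finger_gap")})
c=viewer.calibration("wrist"); print(np.round(c["rvec"],3),np.round(c["tvec"],1))
im=viewer.snapshot("wrist")[:,:,::-1]; t=viewer.snapshot("scene")[230:350,250:450,::-1]
cv2.imwrite("pics/both3.png",np.vstack([cv2.resize(im,(400,300)),cv2.resize(t,(400,240))]))
cv2.imwrite("pics/w3.png",im);cv2.imwrite("pics/s3.png",t)
for a in (50,60,70,80,90):
    a=np.radians(a);e=[452.5+78*np.cos(a),-272,96+78*np.sin(a)]
    print(np.degrees(a),proj(c,e).round(0),(proj(viewer.calibration("scene"),e)-[250,230]).round(1))
```

```text
{'time': np.float64(6.5), 'tool_pos': array([ 448.1 , -272.81,  210.7 ]), 'tcp_rot': array([ 1.7995e+02, -8.0000e-02, -1.7828e+02]), 'ft_force': array([0.32, 1.3 , 1.32]), 'finger_gap': np.float64(40.02)}
[-2.024 -2.085 -0.328] [ 285.8 -446.5  206.1]
50.0 [[316. 374.]] [[131.9  16.2]]
59.99999999999999 [[317. 365.]] [[127.9  16.5]]
70.0 [[317. 350.]] [[123.2  18.5]]
80.0 [[318. 330.]] [[117.8  22. ]]
90.0 [[319. 305.]] [[112.1  27.1]]
```

View pics/both3.png

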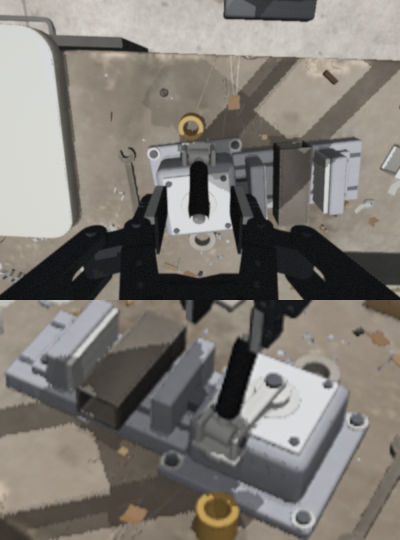

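The grip stands at about 70° in both views. I'll push it the rest of the way from the inside with closed fingers.

Call:
carry_out(commands=[[[0,-30,0,0,0,0,0],[0,-60,0,0,0,0,0],[0,-60,0,10,0,0,0],[0,-60,0,40,0,0,0],[0,-60,0,58.5,0,0,0]]])

```text
time: 7.22
tool_pos: [506.9, -270.6, 149.3]
tcp_rot: [179.9, -0.2, -178.3]
ft_force: [0.0, -0.4, -0.2]
finger_gap: 0.3
```

Call:
carry_out(commands=[[[0,6,0,0,0,0,0],[0,12,0,0,0,0,0],[0,17,0,0,0,0,0],[0,22,0,0,0,0,0],[0,25,0,0,0,0,0]]])

```text
time: 7.85
tool_pos: [483.6, -272.3, 152.8]
tcp_rot: [-179.9, 0.1, -178.3]
ft_force: [2.0, -0.2, 1.7]
finger_gap: 0.2
```

Call:
carry_out(commands=[[[0,3,0,0,0,0,0],[0,6,0,0,0,0,0],[0,8,0,0,0,0,0],[0,9,0,0,0,0,0],[0,10,0,0,0,0,0]]])

```text
time: 8.48
tool_pos: [473.7, -272.2, 152.1]
tcp_rot: [-180.0, 0.0, -178.3]
ft_force: [5.1, 0.2, -0.3]
finger_gap: 0.2
```

Call:
carry_out(commands=[[[0,1,0,0,0,0,0],[0,2,0,0,0,0,0],[0,2,0,0,0,0,0]]])

```text
time: 8.85
tool_pos: [473.1, -272.2, 152.3]
tcp_rot: [-180.0, 0.2, -178.3]
ft_force: [10.0, -0.5, -3.3]
finger_gap: 0.0
```

Call:
carry_out(commands=[[[0,1,0,0,0,0,0],[0,2,0,0,0,0,0],[0,2,0,0,0,0,0]]])

```text
time: 9.22
tool_pos: [472.4, -272.2, 152.5]
tcp_rot: [-179.9, 0.4, -178.2]
ft_force: [17.7, 0.0, -6.5]
finger_gap: -0.3
```

The stop is reached: the tool sits at x≈472.5 while the force climbs to 18 N, matching the predicted upright contact. I'll back off, go over the top and check before straddling it.

Call:
carry_out(commands=[[[0,-14,0,0,0,0,0],[10,-14,0,-40,0,0,0],[40,-14,0,-65,0,0,0],[40,0,0,-65,0,0,0],[40,16.6,0,-65,0,0,0]]])

```text
time: 9.85
tool_pos: [451.7, -272.6, 215.8]
tcp_rot: [180.0, -0.1, -178.3]
ft_force: [0.4, -0.2, -0.6]
finger_gap: 39.5
```

Call:
carry_out(commands=[[[40,0,0,0,0,0,0],[40,0,0,0,0,0,0]]])

```text
time: 10.1
tool_pos: [452.6, -272.7, 216.1]
tcp_rot: [180.0, -0.1, -178.3]
ft_force: [-0.1, 0.1, 0.2]
finger_gap: 39.8
```

Run:
```python
from h import *
s=r.sense(); print({k:np.round(s[k],2) for k in("time","tool_pos","tcp_rot","ft_force","finger_gap")})
c=viewer.calibration("wrist"); im=viewer.snapshot("wrist")[:,:,::-1]; t=viewer.snapshot("scene")[230:350,250:450,::-1]
cv2.imwrite("pics/both4.png",np.vstack([cv2.resize(im,(480,360)),cv2.resize(t,(480,240))]))
for a in (70,80,90):
    a=np.radians(a);e=[452.5+78*np.cos(a),-272,96+78*np.sin(a)]
    print(np.degrees(a),proj(c,e).round(0)*.75,(proj(viewer.calibration("scene"),e)-[250,230]).round(1)*[2.4,2]+[0,360])
```

```text
{'time': np.float64(10.1), 'tool_pos': array([ 452.58, -272.69,  216.13]), 'tcp_rot': array([ 1.7996e+02, -5.0000e-02, -1.7830e+02]), 'ft_force': array([-0.12,  0.14,  0.24]), 'finger_gap': np.float64(39.8)}
70.0 [[237.75 252.  ]] [[295.68 397.  ]]
80.0 [[238.5  236.25]] [[282.72 404.  ]]
90.0 [[239.25 217.5 ]] [[269.04 414.2 ]]
```

View pics/both4.png

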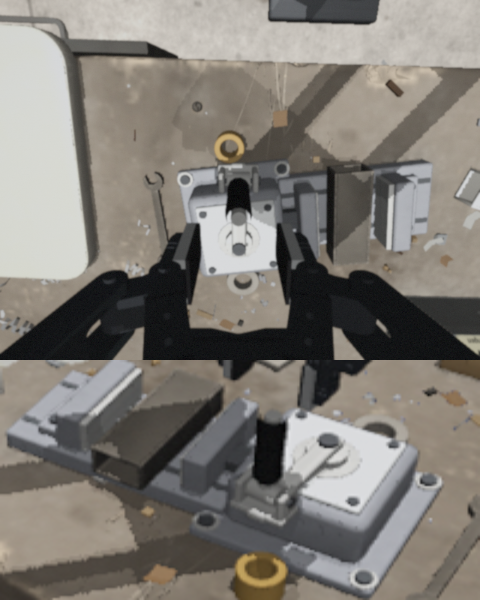

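The grip now stands upright: its end at (271,415) in the scene crop and (239,217) in the wrist view matches the 90° prediction. Next I'll descend with the fingers as a loose cage and plan the cranking arc.

Call:
carry_out(commands=[[[40,0,0,25,0,0,0],[40,0,0,50,0,0,0],[40,0,0,66,0,0,0],[24,0,0,66,0,0,0],[24,0,0,66,0,0,0]]], grip_force=60)

```text
time: 10.82
tool_pos: [453.5, -273.2, 151.9]
tcp_rot: [-180.0, 0.1, -178.3]
ft_force: [-0.1, 0.0, -0.0]
finger_gap: 24.2
```

```bash
cat >> h.py <<'E'
AX=np.array([528.2,-270.5]);RAD=75.5
def arc(a0,a1,n,z=151): return [[*(AX+RAD*np.array([np.cos(q),np.sin(q)])),z,np.degrees(q)+0.3] for q in np.radians(np.linspace(a0,a1,n+1)[1:])]
def state():
    s=r.sense();d=s["tool_pos"][:2]-AX;q=np.arctan2(d[1],d[0]);t=np.array([np.sin(q),-np.cos(q)])
    print("t",round(s["time"],2),"tcp",s["tool_pos"].round(1),"ang",np.degrees(q).round(2)%360,"rad",np.hypot(*d).round(1),"Ft",round(-s["ft_force"][:2]@t,2),"Fr",round(s["ft_force"][:2]@d/np.hypot(*d),2),"gap",round(s["finger_gap"],1))
E
python3 - <<'E'
from h import *
state(); s=r.sense()["tool_pos"]
plan(arc(181.4,73.4,15),[*np.round([452.9,-272.5,150],1).tolist(),181.7],24)
E
```

```text
t 10.82 tcp [ 453.5 -273.2  151.9] ang 182.05 rad 74.8 Ft -0.02 Fr 0.05 gap 24.2
[[[24, -0.5, 9.6, -1.0, 0, 0, 7.2], [24, -2.3, 18.9, -1.0, 0, 0, 14.4], [24, -5.3, 27.9, -1.0, 0, 0, 21.6], [24, -9.4, 36.5, -1.0, 0, 0, 28.8], [24, -14.5, 44.5, -1.0, 0, 0, 36.0]]]
[[[24, -0.6, 9.4, 0.0, 0, 0, 7.2], [24, -2.5, 18.7, 0.0, 0, 0, 14.4], [24, -5.5, 27.7, 0.0, 0, 0, 21.6], [24, -9.5, 36.3, 0.0, 0, 0, 28.8], [24, -14.7, 44.3, 0.0, 0, 0, 36.0]]]
[[[24, -0.6, 9.4, 0.0, 0, 0, 7.2], [24, -2.5, 18.7, 0.0, 0, 0, 14.4], [24, -5.4, 27.7, 0.0, 0, 0, 21.6], [24, -9.5, 36.3, 0.0, 0, 0, 28.8], [24, -14.6, 44.2, 0.0, 0, 0, 36.0]]]
end [ 549.7 -198.1  151.    73.7]
```

Call:
carry_out(commands=[[[24,-0.5,9.6,-1,0,0,7.2],[24,-2.3,18.9,-1,0,0,14.4],[24,-5.3,27.9,-1,0,0,21.6],[24,-9.4,36.5,-1,0,0,28.8],[24,-14.5,44.5,-1,0,0,36]]])

```text
time: 11.45
tool_pos: [466.2, -229.2, 153.4]
tcp_rot: [-179.9, 0.1, 145.5]
ft_force: [-2.9, -5.4, 0.7]
finger_gap: 24.2
```

```bash
python3 -c "
from h import *
state()"
```

```text
t 11.45 tcp [ 466.2 -229.2  153.4] ang 146.32 rad 74.5 Ft 6.07 Fr -0.62 gap 24.2
```

Call:
carry_out(commands=[[[24,-0.6,9.4,0,0,0,7.2],[24,-2.5,18.7,0,0,0,14.4],[24,-5.5,27.7,0,0,0,21.6],[24,-9.5,36.3,0,0,0,28.8],[24,-14.7,44.3,0,0,0,36]]])

```text
time: 12.08
tool_pos: [503.1, -200.3, 153.3]
tcp_rot: [-179.9, 0.1, 109.5]
ft_force: [-6.6, -3.1, 2.3]
finger_gap: 24.1
```

```bash
python3 -c "
from h import *
state()
c=viewer.calibration('top');im=viewer.snapshot('top')[180:300,260:460,::-1];cv2.imwrite('pics/t5.png',cv2.resize(im,None,fx=4,fy=4))"
```

```text
t 12.07 tcp [ 503.1 -200.3  153.3] ang 109.68 rad 74.5 Ft 7.23 Fr -0.71 gap 24.1
```

View pics/t5.png

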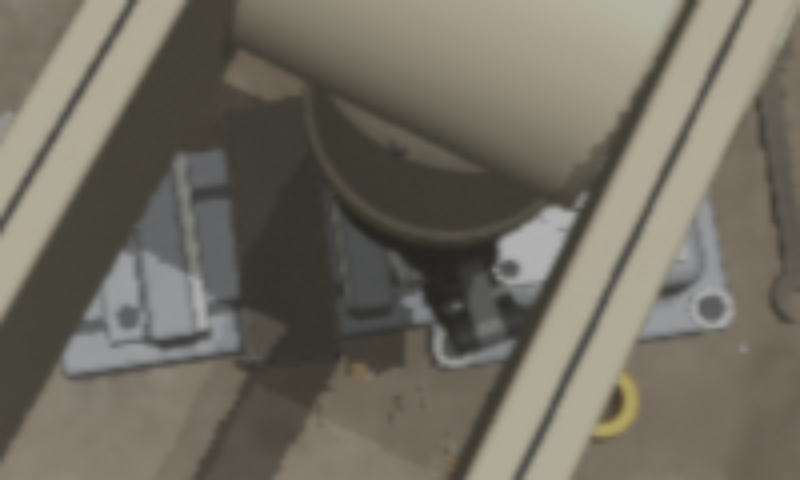

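The moving jaw has advanced about 14 mm, with its face near (347,318). The box section (right edge near 336, left near 241) is still about 13 mm from the heel face (207). The free push is 6 to 7 N. Continuing.

Call:
carry_out(commands=[[[24,-0.6,9.4,0,0,0,7.2],[24,-2.5,18.7,0,0,0,14.4],[24,-5.4,27.7,0,0,0,21.6],[24,-9.5,36.3,0,0,0,28.8],[24,-14.6,44.2,0,0,0,36]]])

```text
time: 12.75
tool_pos: [549.6, -198.5, 153.3]
tcp_rot: [-180.0, 0.0, 73.6]
ft_force: [-6.5, 1.6, 4.3]
finger_gap: 23.8
```

Run:
```python
from h import *
state()
print(r.sense()["joint_pos"].round(1))
plan(arc(73.4,57.4,5),None,24)
plan(arc(57.4,49.4,5),None,24)
plan(arc(49.4,43.4,5),None,24)
```

```text
t 12.75 tcp [ 549.6 -198.5  153.3] ang 73.41 rad 75.1 Ft 6.7 Fr -0.3 gap 23.8
[-24.9   8.8  94.1  -0.   77.1  -8.5]
[[[24, -0.1, 4.3, 0.0, 0, 0, 3.2], [24, -0.5, 8.5, 0.0, 0, 0, 6.4], [24, -1.1, 12.6, 0.0, 0, 0, 9.6], [24, -2.0, 16.8, 0.0, 0, 0, 12.8], [24, -3.0, 20.9, 0.0, 0, 0, 16.0]]]
end [ 568.9 -206.9  151.    57.7]
[[[24, -0.1, 2.1, 0.0, 0, 0, 1.6], [24, -0.2, 4.2, 0.0, 0, 0, 3.2], [24, -0.4, 6.3, 0.0, 0, 0, 4.8], [24, -0.6, 8.4, 0.0, 0, 0, 6.4], [24, -0.8, 10.5, 0.0, 0, 0, 8.0]]]
end [ 577.4 -213.2  151.    49.7]
[[[24, -0.1, 1.6, 0.0, 0, 0, 1.2], [24, -0.1, 3.1, 0.0, 0, 0, 2.4], [24, -0.2, 4.7, 0.0, 0, 0, 3.6], [24, -0.3, 6.3, 0.0, 0, 0, 4.8], [24, -0.5, 7.9, 0.0, 0, 0, 6.0]]]
end [ 583.1 -218.6  151.    43.7]
```

Call:
carry_out(commands=[[[24,-0.1,4.3,0,0,0,3.2],[24,-0.5,8.5,0,0,0,6.4],[24,-1.1,12.6,0,0,0,9.6],[24,-2,16.8,0,0,0,12.8],[24,-3,20.9,0,0,0,16]]])

```text
time: 13.38
tool_pos: [568.8, -207.0, 153.2]
tcp_rot: [-180.0, -0.0, 57.8]
ft_force: [-5.3, 3.6, 4.8]
finger_gap: 23.7
```

```bash
python3 -c "
from h import *
state()"
```

```text
t 13.38 tcp [ 568.8 -207.   153.2] ang 57.41 rad 75.3 Ft 6.44 Fr 0.16 gap 23.7
```

Call:
carry_out(commands=[[[24,-0.1,2.1,0,0,0,1.6],[24,-0.2,4.2,0,0,0,3.2],[24,-0.4,6.3,0,0,0,4.8],[24,-0.6,8.4,0,0,0,6.4],[24,-0.8,10.5,0,0,0,8]]])

```text
time: 14.0
tool_pos: [577.3, -213.1, 153.2]
tcp_rot: [-180.0, -0.0, 49.8]
ft_force: [-5.2, 3.1, 3.5]
finger_gap: 23.8
```

```bash
python3 -c "
from h import *
state()
c=viewer.calibration('top');im=viewer.snapshot('top')[180:300,260:460,::-1];cv2.imwrite('pics/t6.png',cv2.resize(im,None,fx=4,fy=4))
im=viewer.snapshot('scene')[230:350,240:440,::-1];cv2.imwrite('pics/s6.png',cv2.resize(im,None,fx=4,fy=4))
"
```

```text
t 14.0 tcp [ 577.3 -213.1  153.2] ang 49.49 rad 75.5 Ft 5.96 Fr -1.03 gap 23.8
```

View pics/s6.png

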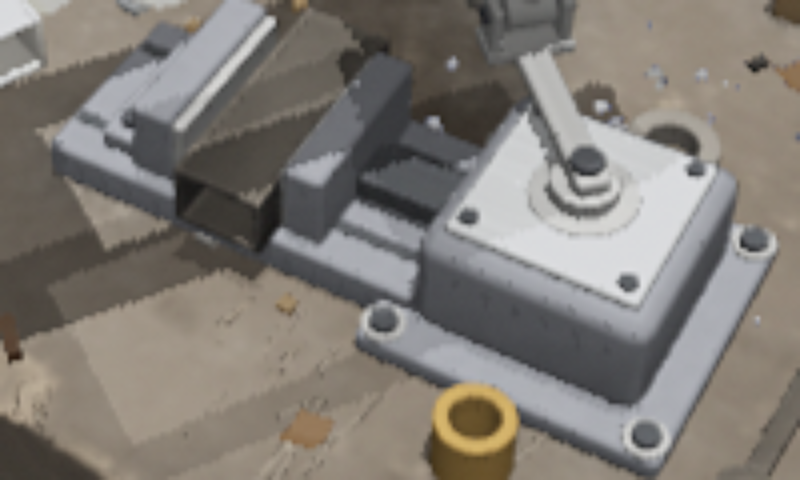

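The jaws are nearly closed: box edges at (178,165) and (275,175) almost meet the heel plate at (180,130) and the moving jaw at (285,180). From here I'll use small, steady steps at one speed so push readings compare.

Call:
carry_out(commands=[[[24,-0.1,1.6,0,0,0,1.2],[24,-0.1,3.1,0,0,0,2.4],[24,-0.2,4.7,0,0,0,3.6],[24,-0.3,6.3,0,0,0,4.8],[24,-0.5,7.9,0,0,0,6]]])

```text
time: 14.72
tool_pos: [583.1, -218.4, 153.3]
tcp_rot: [-180.0, -0.0, 43.8]
ft_force: [-4.0, 4.4, 3.3]
finger_gap: 24.3
```

Run:
```python
from h import *
state()
for i in range(3): plan(arc(43.4-5*i,38.4-5*i,5),None,24)
```

```text
t 14.72 tcp [ 583.1 -218.4  153.3] ang 43.51 rad 75.6 Ft 5.98 Fr 0.11 gap 24.3
[[[24, -0.0, 1.3, 0.0, 0, 0, 1.0], [24, -0.1, 2.6, 0.0, 0, 0, 2.0], [24, -0.1, 3.9, 0.0, 0, 0, 3.0], [24, -0.2, 5.2, 0.0, 0, 0, 4.0], [24, -0.3, 6.5, 0.0, 0, 0, 5.0]]]
end [ 587.4 -223.6  151.    38.7]
[[[24, -0.0, 1.4, 0.0, 0, 0, 1.0], [24, -0.1, 2.7, 0.0, 0, 0, 2.0], [24, -0.1, 4.0, 0.0, 0, 0, 3.0], [24, -0.2, 5.3, 0.0, 0, 0, 4.0], [24, -0.3, 6.6, 0.0, 0, 0, 5.0]]]
end [ 591.2 -228.9  151.    33.7]
[[[24, -0.1, 1.3, 0.0, 0, 0, 1.0], [24, -0.1, 2.7, 0.0, 0, 0, 2.0], [24, -0.2, 4.0, 0.0, 0, 0, 3.0], [24, -0.3, 5.3, 0.0, 0, 0, 4.0], [24, -0.4, 6.6, 0.0, 0, 0, 5.0]]]
end [ 594.6 -234.6  151.    28.7]
```

Call:
carry_out(commands=[[[24,0,1.3,0,0,0,1],[24,-0.1,2.6,0,0,0,2],[24,-0.1,3.9,0,0,0,3],[24,-0.2,5.2,0,0,0,4],[24,-0.3,6.6,0,0,0,5]]])

```text
time: 15.35
tool_pos: [587.4, -223.3, 153.3]
tcp_rot: [-180.0, -0.0, 38.8]
ft_force: [-4.2, 5.0, 4.1]
finger_gap: 23.8
```

```bash
python3 -c "
from h import *
state()"
```

```text
t 15.35 tcp [ 587.4 -223.3  153.3] ang 38.56 rad 75.8 Ft 6.51 Fr -0.23 gap 23.8
```

Call:
carry_out(commands=[[[24,0,1.3,0,0,0,1],[24,-0.1,2.6,0,0,0,2],[24,-0.1,3.9,0,0,0,3],[24,-0.2,5.2,0,0,0,4],[24,-0.3,6.6,0,0,0,5]]])

```text
time: 15.98
tool_pos: [591.4, -228.5, 153.3]
tcp_rot: [-180.0, -0.0, 33.8]
ft_force: [-3.6, 5.1, 3.8]
finger_gap: 24.1
```

```bash
python3 -c "
from h import *
state()"
```

```text
t 15.97 tcp [ 591.4 -228.5  153.3] ang 33.59 rad 75.9 Ft 6.29 Fr -0.2 gap 24.1
```

Call:
carry_out(commands=[[[24,0,1.3,0,0,0,1],[24,-0.1,2.6,0,0,0,2],[24,-0.1,3.9,0,0,0,3],[24,-0.2,5.2,0,0,0,4],[24,-0.3,6.6,0,0,0,5]]])

```text
time: 16.6
tool_pos: [594.9, -234.1, 153.3]
tcp_rot: [-180.0, -0.1, 28.8]
ft_force: [-3.3, 6.2, 3.2]
finger_gap: 23.9
```

```bash
python3 -c "
from h import *
state()"
```

```text
t 16.6 tcp [ 594.9 -234.1  153.3] ang 28.62 rad 76.0 Ft 7.04 Fr 0.1 gap 23.9
```

Call:
carry_out(commands=[[[24,0,0.8,0,0,0,0.6],[24,0,1.6,0,0,0,1.2],[24,-0.1,2.4,0,0,0,1.8],[24,-0.1,3.2,0,0,0,2.4],[24,-0.1,4,0,0,0,3]]])

```text
time: 17.23
tool_pos: [596.8, -237.6, 153.3]
tcp_rot: [-179.9, -0.1, 25.9]
ft_force: [-3.4, 5.8, 3.2]
finger_gap: 23.9
```

```bash
python3 -c "
from h import *
state()"
```

```text
t 17.23 tcp [ 596.8 -237.6  153.3] ang 25.64 rad 76.1 Ft 6.68 Fr -0.52 gap 23.9
```

Call:
carry_out(commands=[[[24,0,1,0,0,0,0.8],[24,0,2.1,0,0,0,1.6],[24,-0.1,3.1,0,0,0,2.4],[24,-0.1,4.2,0,0,0,3.2],[24,-0.2,5.3,0,0,0,4]]])

```text
time: 17.85
tool_pos: [599.0, -242.3, 153.3]
tcp_rot: [-179.9, -0.1, 21.9]
ft_force: [-3.4, 6.9, 3.8]
finger_gap: 24.2
```

```bash
python3 -c "
from h import *
state()"
```

```text
t 17.85 tcp [ 599.  -242.3  153.3] ang 21.75 rad 76.2 Ft 7.65 Fr -0.56 gap 24.2
```

Call:
carry_out(commands=[[[24,0,0.8,0,0,0,0.6],[24,0,1.6,0,0,0,1.2],[24,-0.1,2.4,0,0,0,1.8],[24,-0.1,3.2,0,0,0,2.4],[24,-0.1,4,0,0,0,3]]])

```text
time: 18.48
tool_pos: [600.3, -245.6, 153.3]
tcp_rot: [-179.9, -0.1, 18.9]
ft_force: [-3.1, 8.2, 4.2]
finger_gap: 23.9
```

```bash
python3 -c "
from h import *
state()"
```

```text
t 18.48 tcp [ 600.3 -245.6  153.3] ang 19.05 rad 76.3 Ft 8.76 Fr -0.23 gap 23.9
```

The crank is clearly stiffening, about 2.5 N over free turning. One small step more, aiming for mid-window.

Call:
carry_out(commands=[[[24,0,0.5,0,0,0,0.4],[24,0,1,0,0,0,0.8],[24,0,1.5,0,0,0,1.2],[24,0,2.1,0,0,0,1.6]]])

```text
time: 18.98
tool_pos: [601.0, -247.3, 153.3]
tcp_rot: [-179.9, -0.1, 17.3]
ft_force: [-4.1, 9.7, 4.4]
finger_gap: 24.3
```

```bash
python3 -c "
from h import *
state()"
```

```text
t 18.98 tcp [ 601.  -247.3  153.3] ang 17.64 rad 76.4 Ft 10.49 Fr -0.98 gap 24.3
```

Call:
carry_out(commands=[[[30,0,-2,0,0,0,0],[44,0,-3,0,0,0,0],[44,0,-3,0,0,0,0],[44,0,-3,-20,0,0,0],[44,0,-3,-70,0,0,0]]])

```text
time: 19.6
tool_pos: [598.3, -245.6, 220.6]
tcp_rot: [-179.8, 0.2, 17.1]
ft_force: [1.4, 0.5, 0.1]
finger_gap: 43.9
```

Call:
carry_out(commands=[[[44,50,0,-40,0,0,0],[44,110,0,-60,0,0,0],[44,170,0,-60,0,0,0],[44,170,0,-60,0,0,0]]])

```text
time: 20.1
tool_pos: [765.2, -193.6, 276.9]
tcp_rot: [-179.8, 0.2, 17.3]
ft_force: [-1.0, -0.5, -1.1]
finger_gap: 43.5
```

Run:
```python
from h import *
state(); 
t=viewer.snapshot("top")[180:300,260:460,::-1]; s=viewer.snapshot("scene")[220:350,240:440,::-1]
cv2.imwrite("pics/both7.png",np.vstack([cv2.resize(t,(500,300),interpolation=cv2.INTER_CUBIC),cv2.resize(s,(460,299),interpolation=cv2.INTER_CUBIC)[:, :460] if 0 else cv2.resize(s,(500,299),interpolation=cv2.INTER_CUBIC)]))
```

```text
t 20.1 tcp [ 765.2 -193.6  276.9] ang 17.98 rad 249.2 Ft -0.11 Fr -1.13 gap 43.5
```

View pics/both7.png

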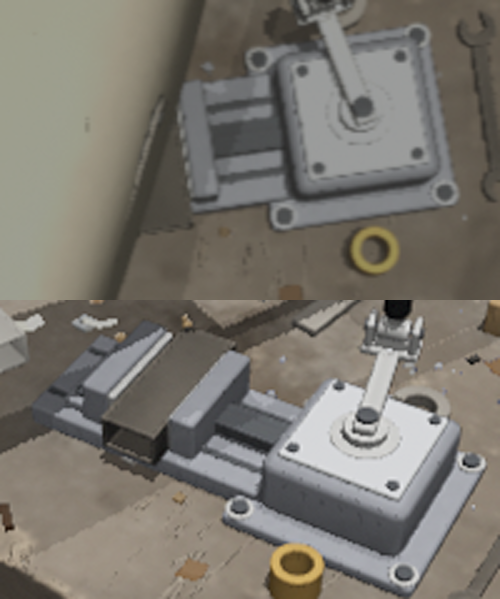

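The box section now lies flat against both jaws (scene: box at (100–240, 340–460) between heel plate and moving jaw), and the arm points at about +20°. The grip's top is cut off, so I'll take one last crop.

Run:
```python
from h import *
c=viewer.calibration("scene"); im=viewer.snapshot("scene")[:,:,::-1]
cv2.imwrite("pics/s8.png",cv2.resize(im[190:310,250:430],None,fx=4.4,fy=4.4,interpolation=cv2.INTER_CUBIC))
for a in (16,20,22):
    q=np.radians(a); u=np.array([np.cos(q),np.sin(q)])
    for f in (70,80,90):
        g=np.radians(f); e=[*(AX+(75-78*np.cos(g))*u),96+78*np.sin(g)]
        p=[*(AX+75*u),96]
        print(a,f,((proj(c,e)-[250,190])*4.4).round(0),((proj(c,p)-[250,190])*4.4).round(0))
```

```text
16 70 [[664.  80.]] [[662. 192.]]
16 80 [[676.  49.]] [[662. 192.]]
16 90 [[687.  23.]] [[662. 192.]]
20 70 [[654.  78.]] [[648. 189.]]
20 80 [[664.  46.]] [[648. 189.]]
20 90 [[672.  19.]] [[648. 189.]]
22 70 [[649.  77.]] [[641. 188.]]
22 80 [[657.  45.]] [[641. 188.]]
22 90 [[664.  18.]] [[641. 188.]]
```

View pics/s8.png

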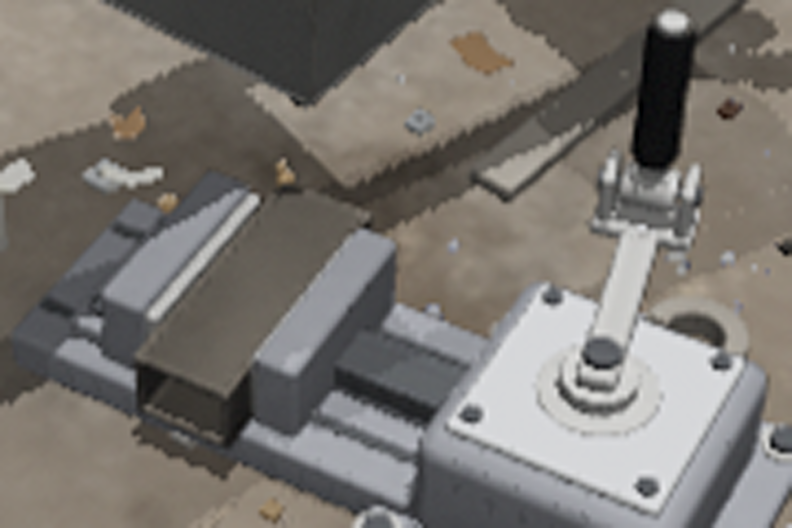

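The grip end at (674,20) matches the prediction for fully upright at a crank heading of 20° (672,19). The box lies flush between the jaws and the gripper is clear, so I'm handing in.

```bash
python3 -c "
from bench import r
print(r.hand_in())"
```

```text
the job is handed in; nothing more can be done
None
```

I folded the grip up to its stop, cranked the clamp about 160° clockwise until the box section was held, let go, and handed the job in at about 20 s. `hand_in` gives no verdict, so I don't know the judged result.

- **Folding:** my first grasp slipped off the barrel at about 70°. I finished by pushing with closed fingers until the stop held firm at 18 N.
- **Tightness:** I cranked with the fingers as a loose cage. The push rose from about 6.3 N in free turning to 8.8 N and then 10.5 N on the last step. That is about 2.5 to 4 N more than free turning, so I estimate 15 to 27 N at the jaw. The readings scatter by about 0.5 N, and I never measured the jaw force directly.
- **Final pictures:**
  - The grip end is within 2 px of the fully upright prediction.
  - The crank stayed where I left it.
  - The box lies flat and looks flush with both jaws, but I judged squareness by eye.
  - The tool force read about zero, with the gripper well clear.
- **Bystanders:** neither bushing appears to have moved, nor has the part of the spanner in view. I did not measure their positions again.

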